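# Load the oven carriage and wind it home

## Task

Get the oven carriage ready: swing the saucepan's handle in over the hob so that it no longer sticks out over the track and stays clear of the pot beside it, with the pan still on its ring, and wind the handwheel until the empty deck is fully back against the near stop, at the robot's end. Then, with the deck there, stand every lidded pudding tin upright on it, and only after that wind it the other way (clockwise) until it is fully home against the far stop with all the tins aboard. Leave the pot and the jar where they are.

Things in the scene. Friction and masses are not known exactly. Their poses are not given: they have to be found in the camera images.
- hob: steel two-ring hob, fixed, 500 mm (its x) by 280 mm (its y), top 44 mm above the table; origin at the centre of its underside. The rings' centres lie at x = -110 and +110 mm, y = 0 in its frame; four lugs round each ring keep a pan's foot centred to about 2 mm, rising 11 mm above the pan's underside, so that a pan turns about its own axis when its handle is pushed or led sideways. Its -y edge runs along the carriage track
- saucepan: steel saucepan with lid, 130 mm across, 85 mm tall plus an 18 mm lid knob, 0.7 kg, standing loose on one of the two rings (50 mm above the table); origin at the centre of its underside. Its straight black handle runs along its own +x from the wall to 190 mm from the axis; at the start it sticks out to the hob's -y side, over the track
- handle_tip (a point): the free end of the saucepan's handle, 190 mm from the pan's axis, at the handle's mid height (68 mm above the pan's underside)
- handle_grip (a point): middle of the handle's graspable part, 140 mm from the pan's axis; the handle is 20 mm wide and 14 mm thick, with nothing under it but the hob or track; x along the handle, outward
- pot: steel pot with lid and no handle, 130 mm across, 95 mm tall plus an 18 mm lid knob, 1 kg, standing loose on the other ring; origin at the centre of its underside; to be left alone. Steering the handle about 33 degrees to the hob's -y side of the line from the pan to the pot keeps it over the hob and clear of the pot
- loader: the loading machine, fixed: base plate 420 mm (its x) by 200 mm (its y) with two rails along x, a cross-bar stop at each end, and on its -y side a grey gearbox that carries the handwheel; origin at the centre of its underside. The loading end is its -x end, the far stop is at +x
- deck (a joint): travel of the carriage deck along the loader's +x, in m: 0 fully back against the near stop (loading end), 0.120 fully home against the far stop. It starts somewhere between and moves only with the handwheel: 48 mm a turn
- deck_floor (a point): centre of the deck's flat floor, on its upper face (36 mm above the table), axes as the loader's, moving with the deck; the floor is 192 mm (x) by 182 mm (y) inside a rim 10 mm high: room for four tins two by two, 90 mm apart
- wheel (a joint): angle of the handwheel in rad, growing clockwise seen from above: 0 when the deck is fully back at the near stop, where the wheel stops hard, and 15.7 (2.5 turns, 48 mm of deck travel a turn) when the deck is home and it stops hard again. It turns with about 0.12 N m of friction and stays where it is left
- wheel_hub (a point): top of the handwheel's hub, on its upright axis, 122 mm above the table; the steel wheel is 140 mm across, its rim's top 116 mm above the table
- grip_mid (a point): point on the axis of the wheel's black upright crank grip, 32 mm above its foot and 150 mm above the table; the grip is 22 mm across and 50 mm tall, its top 168 mm above the table, stands 55 mm from the wheel's axis and spins freely on its own pin
- tin1: lidded round pudding tin in bare metal, upright: 72 mm across, 65 mm to the top of its flat lid, on which stands an upright round knob 24 mm across and 34 mm tall (99 mm overall), 0.3 kg; origin at the centre of its underside, z up. Three or four such tins are present, the others absent
- tin2: lidded round pudding tin in bare metal, upright: 72 mm across, 65 mm to the top of its flat lid, on which stands an upright round knob 24 mm across and 34 mm tall (99 mm overall), 0.3 kg; origin at the centre of its underside, z up. Three or four such tins are present, the others absent
- tin3: lidded round pudding tin in bare metal, upright: 72 mm across, 65 mm to the top of its flat lid, on which stands an upright round knob 24 mm across and 34 mm tall (99 mm overall), 0.3 kg; origin at the centre of its underside, z up. Three or four such tins are present, the others absent
- tin4: lidded round pudding tin in bare metal, upright: 72 mm across, 65 mm to the top of its flat lid, on which stands an upright round knob 24 mm across and 34 mm tall (99 mm overall), 0.3 kg; origin at the centre of its underside, z up. Three or four such tins are present, the others absent
- jar: closed jar, 72 mm across and 130 mm tall, loose on the table; origin at the centre of its underside; to be left alone
There are look-alikes about, which are no part of the job. Leave any orange look-alike of the tin1 alone.

How it is judged:
On the way, in this order (a step that is already met when the one before it is completed fails the run):
1. the saucepan's handle is in over the hob, clear of the pot, and the empty deck is fully back against the near stop (y of handle_tip in the frame of hob between -0.14 and 0.14 m and x of handle_tip in the frame of hob between -0.25 and 0.25 m and horizontal distance between handle_tip and pot above 0.076 m and contact force between saucepan and pot below 0.05 N and height (world z) of saucepan below 0.056 m and angle between saucepan's own z axis and vertical below 0.06 rad and value of joint deck below 0.003 m), for 0.2 s.
2. every tin stands upright on the deck, which is still at the near stop (x of tin1 in the frame of deck_floor between -0.09 and 0.09 m and y of tin1 in the frame of deck_floor between -0.09 and 0.09 m and z of each of tin1, tin2, tin3, tin4 in the frame of deck_floor below 0.006 m and angle between each of tin1, tin2, tin3, tin4's own z axis and vertical below 0.08 rad and linear speed of each of tin1, tin2, tin3, tin4 below 0.02 m/s and x of tin2 in the frame of deck_floor between -0.09 and 0.09 m and y of tin2 in the frame of deck_floor between -0.09 and 0.09 m and x of tin3 in the frame of deck_floor between -0.09 and 0.09 m and y of tin3 in the frame of deck_floor between -0.09 and 0.09 m and x of tin4 in the frame of deck_floor between -0.09 and 0.09 m and y of tin4 in the frame of deck_floor between -0.09 and 0.09 m and value of joint deck below 0.012 m), for 0.2 s.
3. the deck is home against the far stop (value of joint deck above 0.117 m), for 0.2 s.
At the end, for the whole second after the job is handed in: The deck is within 3 mm of the far stop; every tin stands upright (0.08 rad), at rest, on the deck floor inside its rim; the saucepan stands level on its ring, its handle tip over the hob's outline, over 76 mm from the pot's axis and not touching the pot (y of handle_tip in the frame of hob between -0.14 and 0.14 m and x of handle_tip in the frame of hob between -0.25 and 0.25 m and horizontal distance between handle_tip and pot above 0.076 m and contact force between saucepan and pot below 0.05 N and height (world z) of saucepan below 0.056 m and angle between saucepan's own z axis and vertical below 0.06 rad and x of tin1 in the frame of deck_floor between -0.09 and 0.09 m and y of tin1 in the frame of deck_floor between -0.09 and 0.09 m and z of each of tin1, tin2, tin3, tin4 in the frame of deck_floor below 0.006 m and angle between each of tin1, tin2, tin3, tin4's own z axis and vertical below 0.08 rad and linear speed of each of tin1, tin2, tin3, tin4, saucepan below 0.02 m/s and x of tin2 in the frame of deck_floor between -0.09 and 0.09 m and y of tin2 in the frame of deck_floor between -0.09 and 0.09 m and x of tin3 in the frame of deck_floor between -0.09 and 0.09 m and y of tin3 in the frame of deck_floor between -0.09 and 0.09 m and x of tin4 in the frame of deck_floor between -0.09 and 0.09 m and y of tin4 in the frame of deck_floor between -0.09 and 0.09 m and value of joint deck above 0.117 m).
It fails at once if the pot is pushed off its place (distance of pot from where it was at the start of the episode above 0.03 m).
It fails at once if the jar is moved more than 6 cm or tipped (distance of jar from where it was at the start of the episode above 0.06 m or angle between jar's own z axis and vertical above 0.6 rad).
Of tin1, tin2, tin3, tin4 only 3 to 4 are there at a start; the rules pass over those that are not, and their reading is None.
At some moment in a run one of tin1, tin2, tin3, tin4 may be knocked a few centimetres aside while the robot is not near it.
It also fails if it takes over 208 s, if anything falls off the work surface, if the arm or the gripper's body presses on something with over 40 N, if the wrist force passes 120 N, or if a joint passes its speed limit or range.

## Robot

A 7-joint arm with a two-finger parallel gripper is mounted at the origin on the work surface. World frame = base frame: x ahead of the robot, y to its left, z up, the work surface at z = 0. Lengths are in m, angles in rad, forces in N, time in s.
With the tool pointing down it reaches from about 0.4 to 0.875 m from the base axis. Payload 6.5 kg.
Tool frame: the origin (TCP) lies between the finger pads; the fingertips stand 11 mm ahead of it and the grasp point (between the pads) lies 8 mm behind it; z points along the fingers, y is the direction in which the jaws open and shut (so a half turn about z gives the same grasp; the last joint's range is limited). The gripper opens to 88 mm and grips with 3 to 60 N. Pads are 18 mm wide; open, the fingers measure 123 mm over their backs; the gripper's body (75 mm by 187 mm) begins 45 mm behind the grasp point.
Start: joints at [-1.27, 0.536, -0.004, 1.538, 0.003, 1.067, -0.071], TCP at [0.233, 0.607, 0.25] pointing down, gripper open.
Joint ranges: [-2.7, 2.7], [-0.37, 2.16], [-1.27, 1.26], [0.24, 2.4], [-1.31, 4.45], [0.19, 1.91], [-2.76, 2.76]. Speed limits (rad/s): [2.39, 2.39, 3.14, 3.14, 3.14, 3.14, 3.14].

## Interface

Orientations are given as a 3x3 rotation matrix whose columns are the frame's x, y, z axes.
In Python, from workcell import status, eyes, workorder gives the robot as it stands.
- The arm moves only by the tool arm_command, never from a script. Its argument "increments" is a list of rows, each a list of 5 numbers: the shift along the tool's x, y, z in m, then the turn about the tool's z in degrees, then the closure, from 0 (fully open) to 1 (shut). A call has 1 to 20 rows; each row is the pose to reach, as a shift and turn from the pose measured when the call began, along the tool's axes at that moment; what a row does not reach only later rows make up. A row lasts 1/8 s, in which the tool goes at most 62.5 mm and 10.7 degrees, less where a joint would pass 70% of its speed; a pose out of reach is approached as far as the arm can. A call with a gripper value outside its range is refused whole. The fingers move at their own pace and stop on an object; "force" is the grip in N (left out, the last holds). Time passes only in rows, so rows that repeat a pose let the fingers close. It gives the time, the measured TCP pose, the force and the opening at its end, in the units of the state.
- status.get_obs(): the state, without advancing time (a new reading comes with each control period).
- eyes.snapshot(name): name is "scene" or "top" or "wrist"; returns (picture, depth): 400x640x3 uint8, blue, green, red; 400x640 float32, m along the optical axis (not along the pixel's ray), 0 where there is no reading.
- eyes.camera_model(name): a dict with "fx", "fy", "cx", "cy" (pixels), "R" (3x3) and "t" (3): a world point X has camera coordinates R X + t. Camera axes: x right, y down, z forward; pixel columns grow to the right and rows downward; lengths in m; the calibration is good to about 2 mm. The wrist camera is an equidistant fisheye: a pixel r from the principal point sees the ray r / f radians off the axis. A picture is of the moment at which its call begins: read the wrist's pose just before it. camera_model takes no time and is no camera call; for the wrist camera it gives the pose at the moment of the call.
- workorder.sign_off(): hands the job in, once; it reports no verdict.
The state is a dict: "clock": time; "joints": joint angles; "qd": joint speeds; "joint_torque": joint torques, N m; "eef_pos": TCP position; "eef_rot": TCP orientation; "wrist_force": force on the tool from outside, world axes, zero at the start; "torque": the same for the moment, N m; "gripper_width": finger opening in m.
Only numpy, scipy, OpenCV 4.12 (cv2) and the standard library are available. Lean on these libraries where they do the work, as an engineer would, in place of code of your own. Each camera call takes 0.05 s, during which the arm holds its last target. There are 200 camera calls.

## Working session

There is one attempt and no reset: what is moved stays moved. The work goes in short steps, Python scripts to look and compute and a tool call to move; the robot and the scene stay as the last step left them, time stands still between calls to the robot, and variables do not carry over. Pictures are saved under pics/ and viewed, about 12 in all and at most 16, crops included, and the job is handed in when it is done.

Besides the shell and the picture viewer there is one more tool, called after ">>>" by a JSON object that holds its "method" and its "body". arm_command: Moves the arm, as the interface text tells. Its arguments: {"type":"object","properties":{"increments":{"type":"array"},"force":{"type":"number"}},"required":["increments"]}

```bash
mkdir -p pics; ls
cat > h.py <<'E'
import numpy as np, cv2
from workcell import status, eyes, workorder
def snap(n,f=None):
    m=eyes.camera_model(n); p,d=eyes.snapshot(n)
    if f: cv2.imwrite('pics/'+f,p); np.savez('pics/'+f+'.npz',p=p,d=d,**{k:np.array(v) for k,v in m.items()})
    return p,d,m
def cloud(d,m):
    v,u=np.mgrid[:d.shape[0],:d.shape[1]]
    X=np.stack([(u-m['cx'])/m['fx']*d,(v-m['cy'])/m['fy']*d,d],-1)
    W=(X-np.array(m['t']))@np.array(m['R']); W[d<=0]=np.nan
    return W
E
python3 - <<'E'
from h import *
o=status.get_obs(); print(o)
for n in('scene','top'):
    p,d,m=snap(n,n+'0.png'); print(n,m)
E
```

```text
pics
{'clock': 0.0, 'joints': array([-1.27022071,  0.5371688 , -0.00445525,  1.53883778,  0.00261635,
        1.06730036, -0.07125261]), 'qd': array([-0.00047715,  0.00051443, -0.00086197, -0.00017783,  0.00028405,
       -0.00087096, -0.00062582]), 'joint_torque': array([-5.29654644e-04, -5.70989370e+01,  9.90522020e-01, -2.51598841e+01,
       -5.62485179e-02,  1.80591352e-02,  1.65861888e-04]), 'eef_pos': array([0.23289441, 0.6062198 , 0.24885098]), 'eef_rot': array([[-9.33503377e-01,  3.58568274e-01, -4.88205918e-04],
       [ 3.58568582e-01,  9.33501950e-01, -1.63727389e-03],
       [-1.31333295e-04, -1.70345601e-03, -9.99998540e-01]]), 'wrist_force': array([-0.35276522, -0.22622317, -0.70688165]), 'torque': array([ 0.00740928, -0.01871435,  0.02043016]), 'gripper_width': 0.08824196815112983}
scene {'fx': 492.07451674478085, 'fy': 492.07451674478085, 'cx': 318.1585716907808, 'cy': 192.23791142867415, 'R': array([[-0.61446945,  0.78869209,  0.01980102],
       [ 0.45148081,  0.37210914, -0.81098697],
       [-0.64698715, -0.48938694, -0.58472904]]), 't': array([ 0.33087079, -0.1061624 ,  1.69413573])}
top {'fx': 441.22224434683176, 'fy': 441.22224434683176, 'cx': 316.1424354782934, 'cy': 201.76288092488988, 'R': array([[ 6.77145055e-03, -9.99976446e-01,  1.12014173e-03],
       [-9.85852714e-01, -6.86340844e-03, -1.67473341e-01],
       [ 1.67477085e-01,  2.97426855e-05, -9.85875969e-01]]), 't': array([-0.07980611,  0.51355242,  1.06551116])}
```

View pics/scene0.png

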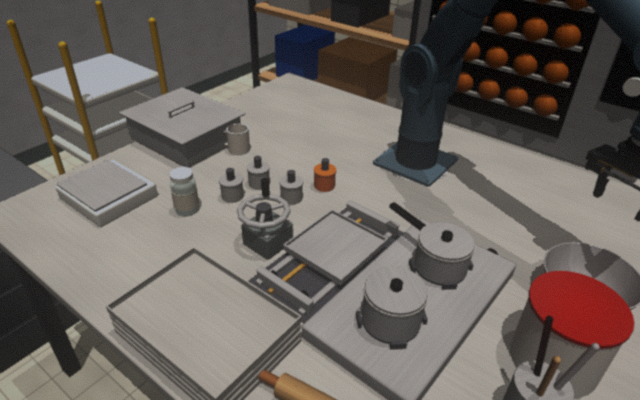

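View pics/top0.png

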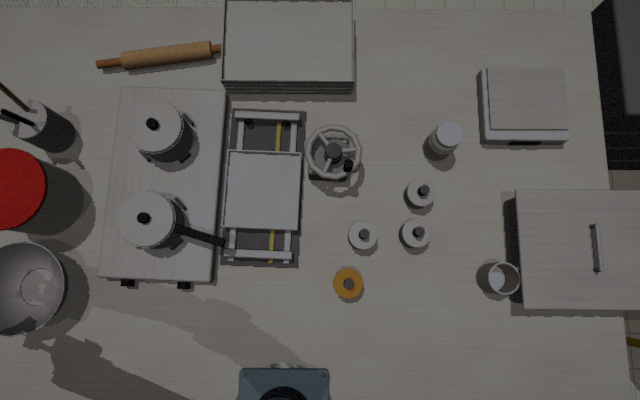

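The overhead picture shows three bare tins at (420,193), (414,233) and (363,236). The orange look-alike is at (348,284) and the jar at (445,138). The pan is at (150,220) with its handle running to (225,243), and the pot is at (155,128). The wheel hub is at (334,150) with its crank grip at (348,166). The deck is mid-travel at (262,190). I'll measure these next.

```bash
cat > m.py <<'E'
from h import *
def slicec(W,u,v,r,z0,z1):
    """points in pixel window with z in range -> mean, min-circle"""
    P=W[max(v-r,0):v+r,max(u-r,0):u+r].reshape(-1,3); P=P[(P[:,2]>z0)&(P[:,2]<z1)]
    if len(P)<4: return None
    c,rad=cv2.minEnclosingCircle(P[:,:2].astype(np.float32)); rect=cv2.minAreaRect(P[:,:2].astype(np.float32))
    return len(P),P.mean(0).round(4),np.round(c,4),round(rad,4),np.round(rect[0],3),np.round(rect[1],3),round(rect[2],1)
E
python3 - <<'E'
from m import *
z=np.load('pics/top0.png.npz'); W=cloud(z['d'],z)
for n,a in dict(tinA_knob=(420,193,22,.09,.105),tinB_knob=(414,233,22,.09,.105),tinC_knob=(363,236,22,.09,.105),tinA_lid=(420,193,22,.06,.07),tinB_lid=(414,233,22,.06,.07),tinC_lid=(363,236,22,.06,.07),orange=(348,284,22,.09,.105),jar=(445,138,25,.12,.14),
 pan_knob=(148,218,25,.148,.16),pan_lid=(150,220,45,.128,.140),pot_knob=(155,125,25,.158,.17),pot_lid=(160,130,45,.138,.150),handle=(205,237,30,.118,.130),handle2=(205,237,30,.1,.13),
 grip=(345,160,25,.16,.175),rim=(333,152,40,.11,.125),hub=(334,150,12,.11,.13),hob=(165,185,100,.042,.047),deckfloor=(262,190,60,.034,.039),deckrim=(262,190,60,.043,.049)).items():
    print(n,slicec(W,*a))
p=cv2.resize(z['p'][90:300,90:400],None,fx=2.5,fy=2.5); cv2.imwrite('pics/c1.png',p)
for u,v in [(262,115),(262,260),(245,155),(280,225),(262,190),(262,148),(262,232)]: print(u,v,W[v,u].round(4))
E
```

```text
tinA_knob (82, array([ 0.5375, -0.3361,  0.0974]), array([ 0.5386, -0.336 ]), 0.0123, array([ 0.538, -0.336]), array([0.022, 0.024]), 45.3)
tinB_knob (81, array([ 0.4366, -0.3208,  0.0983]), array([ 0.4366, -0.3214]), 0.0119, array([ 0.437, -0.321]), array([0.021, 0.022]), 45.4)
tinC_knob (78, array([ 0.4312, -0.1907,  0.0976]), array([ 0.4315, -0.191 ]), 0.0116, array([ 0.432, -0.191]), array([0.022, 0.022]), 87.9)
tinA_lid (524, array([ 0.5371, -0.3353,  0.0642]), array([ 0.5384, -0.3364]), 0.0357, array([ 0.538, -0.336]), array([0.07 , 0.069]), 88.5)
tinB_lid (559, array([ 0.4365, -0.3207,  0.064 ]), array([ 0.4374, -0.3213]), 0.0361, array([ 0.436, -0.321]), array([0.07 , 0.069]), 21.6)
tinC_lid (563, array([ 0.4309, -0.1905,  0.064 ]), array([ 0.4313, -0.1909]), 0.0358, array([ 0.432, -0.191]), array([0.069, 0.069]), 89.8)
orange (83, array([ 0.3144, -0.1532,  0.0979]), array([ 0.3145, -0.1536]), 0.0118, array([ 0.315, -0.153]), array([0.023, 0.021]), 0.2)
jar (549, array([ 0.6667, -0.3919,  0.1288]), array([ 0.668 , -0.3922]), 0.0322, array([ 0.667, -0.392]), array([0.061, 0.06
[... 1116 characters left out ...]
 array([ 0.6332, -0.1119]), 0.0336, array([ 0.635, -0.119]), array([0.059, 0.049]), 13.0)
hob (9053, array([0.5487, 0.2963, 0.0438]), array([0.5635, 0.303 ]), 0.3396, array([0.568, 0.313]), array([0.51 , 0.514]), 1.6)
deckfloor (3626, array([0.5461, 0.0668, 0.036 ]), array([0.5505, 0.09  ]), 0.1781, array([0.551, 0.063]), array([0.309, 0.301]), 2.8)
deckrim (1233, array([0.5613, 0.1472, 0.0448]), array([0.5524, 0.1062]), 0.1863, array([0.552, 0.067]), array([0.31 , 0.292]), 2.9)
262 115 [0.7419 0.066  0.0432]
262 260 [0.3694 0.0605 0.0044]
245 155 [0.6361 0.1077 0.0366]
280 225 [0.4555 0.0139 0.0368]
262 190 [0.545  0.0617 0.0344]
262 148 [0.6643 0.0684 0.0055]
262 232 [0.4407 0.0623 0.0056]
```

View pics/c1.png

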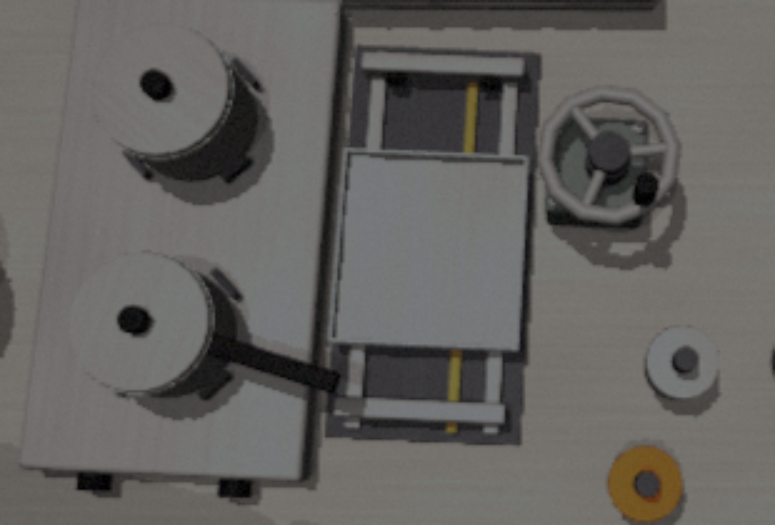

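```bash
cat >> m.py <<'E'
def px2w(m,u,v,z):
    R=np.array(m['R']);t=np.array(m['t']); c=-R.T@t; r=R.T@np.array([(u-m['cx'])/m['fx'],(v-m['cy'])/m['fy'],1]); return c+r*(z-c[2])/r[2]
E
python3 - <<'E'
from m import *
z=np.load('pics/top0.png.npz'); W=cloud(z['d'],z)
f=lambda a,b,h: px2w(z,a/2.5+90-.3,b/2.5+90-.3,h).round(4)[:2]
for n,a in dict(deckTL=(348,151,.046),deckTR=(528,158,.046),deckBR=(521,350,.046),deckBL=(332,344,.046),plateTL=(358,46,.005),plateTR=(541,53,.005),plateBR=(521,444,.005),plateBL=(326,436,.005),
 nstopL=(335,400,.05),nstopR=(505,405,.05),fstopL=(362,76,.05),fstopR=(523,78,.05),htip=(338,381,.125),hroot=(222,346,.125)).items(): print(n,f(*a))
R=np.mgrid[:400,:640]; g=z['p'].max(2); 
M=(W[...,2]>.112)&(W[...,2]<.132)&(g<60)&(W[...,1]<.26)&(W[...,1]>.08)&(W[...,0]<.5)&(W[...,0]>.35)
P=W[M][:,:2].astype(np.float32); print(len(P)); l=cv2.fitLine(P,cv2.DIST_HUBER,0,.01,.01).ravel(); print(l,np.degrees(np.arctan2(l[1],l[0])))
d=P-np.array([.4583,.3145]);print(np.linalg.norm(d,axis=1).min(),np.linalg.norm(d,axis=1).max(),P[np.argmax(np.linalg.norm(d,axis=1))])
print([ (x,W[int(y),int(u),2].round(3)) for x,u,y in [('ns',255,254),('fs',265,116)]])
E
```

```text
deckTL [0.6461 0.1477]
deckTR [ 0.64   -0.0365]
deckBR [ 0.443 -0.032]
deckBL [0.4477 0.1557]
plateTL [0.7754 0.15  ]
plateTR [ 0.7688 -0.0475]
plateBR [ 0.3516 -0.0316]
plateBL [0.3583 0.1666]
nstopL [0.3922 0.1496]
nstopR [ 0.3884 -0.0172]
fstopL [0.7251 0.1357]
fstopR [ 0.7241 -0.0304]
htip [0.4051 0.132 ]
hroot [0.4365 0.2401]
496
[0.29955047 0.95408046 0.42996162 0.21842554] 72.56939
0.061684124351348686 0.18943830024169933 [0.4056172  0.13253464]
[('ns', np.float64(0.038)), ('fs', np.float64(0.04))]
```

```bash
cat >> h.py <<'E'
def show(wps, cl=None):
    """wps: list of (x,y,z,jawyaw_deg world) -> tool-axis rows from present pose"""
    o=status.get_obs(); R=o['eef_rot']; p=o['eef_pos']; y0=np.degrees(np.arctan2(R[1,1],R[0,1]))
    print('t',round(o['clock'],2),'p',p.round(4),'yaw',y0.round(2),'w',round(o['gripper_width'],4),'F',o['wrist_force'].round(1),'q',o['joints'].round(2))
    for w in wps:
        s=R.T@(np.array(w[:3])-p); a=-((w[3]-y0+180)%360-180) if len(w)>3 else 0
        print([round(float(v),4) for v in s]+[round(float(a),1)])
E
python3 - <<'E'
from h import *
c=np.array([.4583,.3145]); P=lambda a,z,r=.14:(c[0]+r*np.cos(np.radians(a)),c[1]+r*np.sin(np.radians(a)),z,a+90)
show([P(-106.8,.22),P(-106.8,.116)])
E
```

```text
t 0.1 p [0.2329 0.6063 0.2489] yaw 68.99 w 0.0884 F [-0.2 -0.1 -0.1] q [-1.27  0.54 -0.    1.54  0.    1.07 -0.07]
[-0.3253, -0.3311, 0.0295, 85.8]
[-0.3253, -0.331, 0.1335, 85.8]
```

>>> {"method": "arm_command", "body": {"increments": [[-0.04,-0.04,0,10,0.4],[-0.08,-0.08,0,20,0.4],[-0.12,-0.12,0,30,0.4],[-0.16,-0.16,0,40,0.4],[-0.2,-0.2,0,50,0.4],[-0.24,-0.24,0.01,60,0.4],[-0.28,-0.285,0.02,70,0.4],[-0.32,-0.325,0.03,80,0.4],[-0.325,-0.331,0.03,85.8,0.4],[-0.325,-0.331,0.03,85.8,0.4],[-0.325,-0.331,0.03,85.8,0.4],[-0.325,-0.331,0.03,85.8,0.4]], "force": 10}}

```text
clock: 1.6
eef_pos: [0.4173, 0.1817, 0.2195]
eef_rot: [[0.286, 0.958, -0.001], [0.958, -0.286, -0.001], [-0.001, -0.0, -1.0]]
wrist_force: [-0.6, 0.2, 0.2]
gripper_width: 0.053
```

Run:
```python
from h import *
c=np.array([.4583,.3145]); P=lambda a,z,r=.14:(c[0]+r*np.cos(np.radians(a)),c[1]+r*np.sin(np.radians(a)),z,a+90)
show([P(-106.8,.22),P(-106.8,.116)])
p,d,m=snap('wrist','w1.png')
```

```text
t 1.6 p [0.4173 0.1817 0.2195] yaw -16.64 w 0.053 F [-0.6  0.2  0.2] q [-0.89  0.26  0.44  2.08 -0.15  0.83 -0.65]
[-0.001, 0.0009, -0.0005, 0.2]
[-0.0009, 0.0009, 0.1035, 0.2]
```

View pics/w1.png

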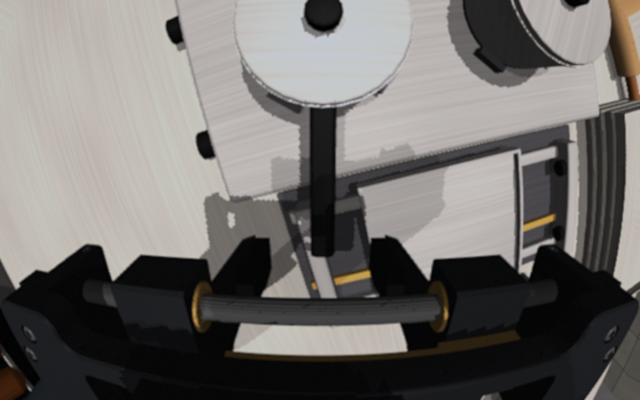

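The wrist view shows the handle at columns 312–335, centred between the fingers (260 and 385). I'll descend, close to a loose cage and then lead the handle round.

>>> {"method": "arm_command", "body": {"increments": [[-0.001,0.001,0.05,0,0.4],[-0.001,0.001,0.1,0,0.4],[-0.001,0.001,0.1035,0,0.4],[-0.001,0.001,0.1035,0,0.4],[-0.001,0.001,0.1035,0,0.7],[-0.001,0.001,0.1035,0,0.7],[-0.001,0.001,0.1035,0,0.7]]}}

```text
clock: 2.52
eef_pos: [0.4184, 0.1805, 0.1167]
eef_rot: [[0.287, 0.958, 0.001], [0.958, -0.287, -0.0], [-0.0, 0.001, -1.0]]
wrist_force: [-0.0, -0.6, -0.2]
gripper_width: 0.027
```

Run:
```python
from h import *
c=np.array([.4583,.3145]); P=lambda a,z,r=.14:(c[0]+r*np.cos(np.radians(a)),c[1]+r*np.sin(np.radians(a)),z,a+90)
show([P(-106.8+k*73.8/12,.116) for k in range(1,13)])
```

```text
t 2.52 p [0.4184 0.1805 0.1167] yaw -16.66 w 0.027 F [-0.  -0.6 -0.2] q [-0.81  0.45  0.37  2.15 -0.29  0.58 -0.53]
[0.0006, 0.0145, 0.0008, -6.0]
[0.003, 0.0293, 0.0008, -12.2]
[0.007, 0.0438, 0.0008, -18.3]
[0.0124, 0.0578, 0.0008, -24.5]
[0.0194, 0.0711, 0.0008, -30.6]
[0.0277, 0.0836, 0.0008, -36.8]
[0.0373, 0.0951, 0.0008, -42.9]
[0.0481, 0.1056, 0.0008, -49.1]
[0.06, 0.1148, 0.0008, -55.2]
[0.0728, 0.1227, 0.0008, -61.4]
[0.0863, 0.1292, 0.0008, -67.5]
[0.1005, 0.1342, 0.0008, -73.7]
```

>>> {"method": "arm_command", "body": {"increments": [[0,0.007,0,-3,0.7],[0.001,0.0145,0,-6,0.7],[0.003,0.029,0,-12,0.7],[0.007,0.044,0,-18.3,0.7],[0.0125,0.058,0,-24.5,0.7],[0.0195,0.071,0,-30.6,0.7],[0.0277,0.0836,0,-36.8,0.7],[0.0373,0.095,0,-43,0.7],[0.048,0.1055,0,-49,0.7],[0.06,0.115,0,-55.2,0.7],[0.073,0.1227,0,-61.4,0.7],[0.0863,0.129,0,-67.5,0.7],[0.0935,0.132,0,-70.6,0.7],[0.1005,0.134,0,-73.7,0.7],[0.1005,0.134,0,-73.7,0.7],[0.1005,0.134,0,-73.7,0.4],[0.1005,0.134,0,-73.7,0.4],[0.1005,0.134,0,-73.7,0.4],[0.1005,0.134,-0.05,-73.7,0.4],[0.1005,0.134,-0.1,-73.7,0.4]]}}

```text
clock: 5.03
eef_pos: [0.575, 0.2382, 0.2176]
eef_rot: [[-0.839, 0.544, -0.001], [0.544, 0.839, -0.001], [-0.0, -0.001, -1.0]]
wrist_force: [0.4, 0.6, -0.8]
gripper_width: 0.0531
```

Run:
```python
from m import *
p,d,m=snap('top'); W=cloud(d,m); g=p.max(2)
for n,a in dict(pan=(148,218,25,.148,.16),pot=(155,125,25,.158,.17),grip=(345,160,25,.16,.175)).items(): print(n,slicec(W,*a))
show([(.583,-.150,.26,-10),(.583,-.150,.145,-10)])
cv2.imwrite('pics/t2.png',cv2.resize(p[60:300,80:480],None,fx=1.8,fy=1.8))
```

```text
pan (16, array([0.4627, 0.3053, 0.1511]), array([0.4631, 0.3064]), 0.0094, array([0.463, 0.305]), array([0.019, 0.004]), 13.0)
pot None
grip (71, array([ 0.5825, -0.1495,  0.1664]), array([ 0.5828, -0.149 ]), 0.0111, array([ 0.583, -0.149]), array([0.019, 0.02 ]), 1.3)
t 5.08 p [0.5786 0.2397 0.2252] yaw 57.01 w 0.0528 F [1.9 1.  4.3] q [-0.49  0.52  0.04  1.64 -0.02  0.98  0.55]
[-0.2161, -0.3241, -0.0363, 67.0]
[-0.2154, -0.3251, 0.0787, 67.0]
```

View pics/t2.png

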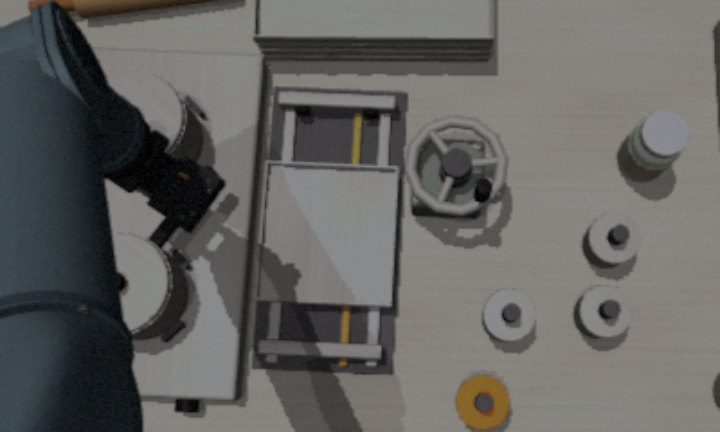

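The handle now lies in over the hob, and I'll check its angle once the arm is out of the view. Next is the wheel grip.

>>> {"method": "arm_command", "body": {"increments": [[-0.04,-0.06,-0.036,10,0.4],[-0.08,-0.11,-0.036,20,0.4],[-0.11,-0.16,-0.036,30,0.4],[-0.14,-0.21,-0.036,40,0.4],[-0.17,-0.26,-0.036,50,0.4],[-0.2,-0.3,-0.036,60,0.4],[-0.216,-0.324,-0.03,67,0.4],[-0.216,-0.324,0,67,0.4],[-0.216,-0.324,0,67,0.4],[-0.216,-0.324,0,67,0.4]]}}

```text
clock: 6.32
eef_pos: [0.5838, -0.1492, 0.2245]
eef_rot: [[0.173, 0.985, 0.01], [0.985, -0.173, 0.004], [0.006, 0.009, -1.0]]
wrist_force: [0.6, 0.2, 0.2]
gripper_width: 0.0528
```

Run:
```python
from m import *
show([(.583,-.150,.143,-10)])
p,d,m=snap('top'); W=cloud(d,m); g=p.max(2)
c=np.array([.4583,.3145])
M=(W[...,2]>.112)&(W[...,2]<.132)&(g<60)&(abs(W[...,0]-.55)<.1)&(abs(W[...,1]-.23)<.1)
P=W[M][:,:2].astype(np.float32); print('handle px',len(P))
if len(P)>20:
  r=np.linalg.norm(P-c,axis=1); t=P[r>.08].mean(0)-c; print(np.degrees(np.arctan2(t[1],t[0])), r.max(), P[np.argmax(r)])
for n,a in dict(pan=(148,218,25,.148,.16),pot=(155,125,25,.158,.17)).items(): print(n,slicec(W,*a))
```

```text
t 6.33 p [ 0.5838 -0.1492  0.2245] yaw -9.94 w 0.0528 F [0.6 0.2 0.2] q [-0.1   0.5   0.38  1.72 -0.22  0.96  0.19]
[-0.0014, -0.0014, 0.0814, 0.1]
handle px 537
-30.858156354332813 0.20181584973576325 [0.6489755  0.24837516]
pan (99, array([0.4613, 0.3146, 0.1515]), array([0.4616, 0.3154]), 0.0131, array([0.461, 0.315]), array([0.022, 0.024]), 14.4)
pot (86, array([0.6772, 0.3062, 0.1614]), array([0.6776, 0.307 ]), 0.0129, array([0.677, 0.307]), array([0.023, 0.023]), 9.9)
```

>>> {"method": "arm_command", "body": {"increments": [[-0.001,-0.001,0.04,0,0.4],[-0.001,-0.001,0.081,0,0.4],[-0.001,-0.001,0.081,0,0.4],[-0.001,-0.001,0.081,0,1],[-0.001,-0.001,0.081,0,1],[-0.001,-0.001,0.081,0,1],[-0.001,-0.001,0.081,0,1],[-0.001,-0.001,0.081,0,1]], "force": 20}}

```text
clock: 7.38
eef_pos: [0.5842, -0.1499, 0.1448]
eef_rot: [[0.173, 0.985, 0.012], [0.985, -0.173, 0.004], [0.006, 0.011, -1.0]]
wrist_force: [-1.7, 1.0, 6.9]
gripper_width: 0.0211
```

```bash
cat >> h.py <<'E'
def circle(degs,c=(.6275,-.116),r=.055,z=.143):
    o=status.get_obs(); p=o['eef_pos']; R=o['eef_rot']; y=np.degrees(np.arctan2(R[1,1],R[0,1]))
    v=p[:2]-c; a0=np.degrees(np.arctan2(v[1],v[0])); print('angle',a0,'rad',np.linalg.norm(v))
    show([(c[0]+r*np.cos(np.radians(a0+d)),c[1]+r*np.sin(np.radians(a0+d)),z,y) for d in degs])
E
python3 - <<'E'
from h import *
circle(range(20,361,20))
E
```

```text
angle -141.95071766951605 rad 0.05496670542166157
t 7.38 p [ 0.5842 -0.1499  0.1448] yaw -9.94 w 0.0211 F [-1.7  1.   6.9] q [-0.07  0.6   0.34  1.77 -0.27  0.8   0.23]
[-0.0102, 0.0162, 0.0019, -0.0]
[-0.0141, 0.0348, 0.0021, -0.0]
[-0.0115, 0.0538, 0.0023, -0.0]
[-0.0025, 0.0706, 0.0026, -0.0]
[0.0117, 0.0834, 0.0028, -0.0]
[0.0294, 0.0906, 0.003, -0.0]
[0.0485, 0.0912, 0.0031, -0.0]
[0.0666, 0.0853, 0.0032, -0.0]
[0.0817, 0.0736, 0.0031, -0.0]
[0.0918, 0.0574, 0.003, -0.0]
[0.0958, 0.0387, 0.0028, -0.0]
[0.0931, 0.0198, 0.0026, -0.0]
[0.0842, 0.0029, 0.0023, -0.0]
[0.07, -0.0099, 0.0021, -0.0]
[0.0523, -0.017, 0.0019, -0.0]
[0.0332, -0.0177, 0.0018, -0.0]
[0.015, -0.0118, 0.0018, -0.0]
[-0.0, -0.0, 0.0018, -0.0]
```

>>> {"method": "arm_command", "body": {"increments": [[-0.0065,0.008,0,0,1],[-0.0102,0.0162,0,0,1],[-0.0141,0.0348,0,0,1],[-0.0115,0.0538,0.0005,0,1],[-0.0025,0.0706,0.0007,0,1],[0.0117,0.0834,0.001,0,1],[0.0294,0.0906,0.001,0,1],[0.0485,0.0912,0.001,0,1],[0.0666,0.0853,0.001,0,1],[0.0817,0.0736,0.001,0,1],[0.0918,0.0574,0.001,0,1],[0.0958,0.0387,0.001,0,1],[0.0931,0.0198,0.001,0,1],[0.0842,0.0029,0.0005,0,1],[0.0842,0.0029,0.0005,0,1]]}}

```text
clock: 9.25
eef_pos: [0.6, -0.0695, 0.145]
eef_rot: [[0.175, 0.985, 0.013], [0.985, -0.175, 0.002], [0.004, 0.012, -1.0]]
wrist_force: [2.2, -8.2, -4.6]
gripper_width: 0.0215
```

Run:
```python
from m import *
circle(range(10,111,10))
p,d,m=snap('top','t3.png'); W=cloud(d,m)
cv2.imwrite('pics/t3.png',cv2.resize(p[90:300,200:440],None,fx=3,fy=3))
```

```text
angle 120.57561805454235 rad 0.054056397485607935
t 9.25 p [ 0.6    -0.0695  0.145 ] yaw -10.07 w 0.0215 F [ 2.2 -8.2 -4.6] q [-0.21  0.6   0.34  1.77 -0.27  0.8   0.09]
[-0.0061, -0.0073, 0.0019, -0.0]
[-0.0141, -0.0127, 0.0018, -0.0]
[-0.0228, -0.0167, 0.0017, -0.0]
[-0.0321, -0.0191, 0.0016, -0.0]
[-0.0416, -0.0198, 0.0016, -0.0]
[-0.0512, -0.0189, 0.0016, -0.0]
[-0.0604, -0.0163, 0.0016, -0.0]
[-0.0691, -0.0121, 0.0016, -0.0]
[-0.0768, -0.0065, 0.0016, -0.0]
[-0.0836, 0.0003, 0.0017, -0.0]
[-0.089, 0.0082, 0.0018, -0.0]
```

View pics/t3.png

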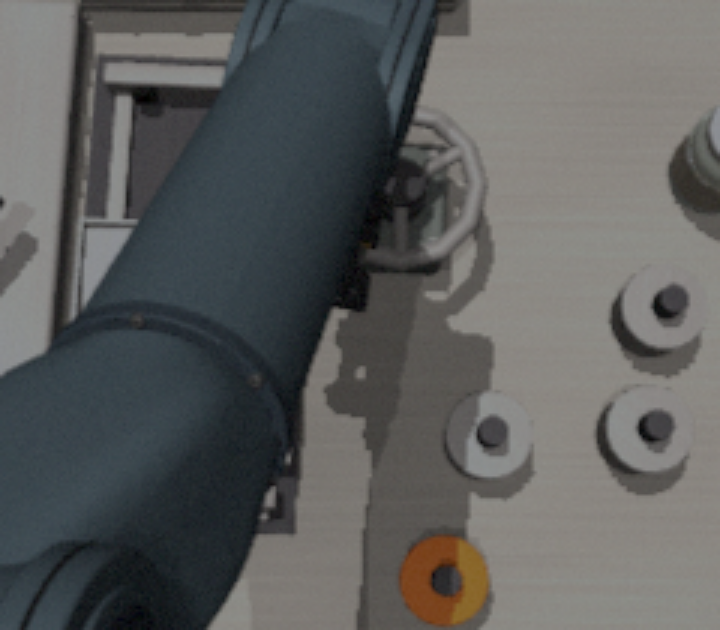

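>>> {"method": "arm_command", "body": {"increments": [[-0.0061,-0.0073,0,0,1],[-0.0141,-0.0127,0,0,1],[-0.0185,-0.0147,0,0,1],[-0.0185,-0.0147,0,0,1]]}}

```text
clock: 9.8
eef_pos: [0.5834, -0.0846, 0.145]
eef_rot: [[0.175, 0.985, 0.016], [0.985, -0.175, 0.001], [0.004, 0.016, -1.0]]
wrist_force: [6.0, -5.0, -6.8]
gripper_width: 0.0215
```

Run:
```python
from m import *
circle(range(5,61,5))
```

```text
angle 144.52658819469173 rad 0.054092854258932066
t 9.8 p [ 0.5834 -0.0846  0.145 ] yaw -10.06 w 0.0215 F [ 6.  -5.  -6.8] q [-0.18  0.58  0.34  1.81 -0.27  0.78  0.12]
[-0.004, -0.0027, 0.0019, -0.0]
[-0.0086, -0.0042, 0.0019, -0.0]
[-0.0133, -0.0053, 0.0018, -0.0]
[-0.018, -0.0059, 0.0018, -0.0]
[-0.0228, -0.0062, 0.0018, -0.0]
[-0.0276, -0.006, 0.0018, -0.0]
[-0.0324, -0.0054, 0.0017, -0.0]
[-0.0371, -0.0044, 0.0017, -0.0]
[-0.0417, -0.003, 0.0018, -0.0]
[-0.0461, -0.0012, 0.0018, -0.0]
[-0.0504, 0.001, 0.0018, -0.0]
[-0.0544, 0.0035, 0.0018, -0.0]
```

>>> {"method": "arm_command", "body": {"increments": [[-0.004,-0.0027,0,0,1],[-0.0086,-0.0042,0,0,1],[-0.0133,-0.0053,0,0,1],[-0.0133,-0.0053,0,0,1]]}}

```text
clock: 10.3
eef_pos: [0.5773, -0.0956, 0.145]
eef_rot: [[0.174, 0.985, 0.021], [0.985, -0.174, 0.001], [0.005, 0.02, -1.0]]
wrist_force: [7.8, -3.1, -8.3]
gripper_width: 0.0216
```

Run:
```python
from m import *
circle(range(5,41,5))
p,d,m=snap('top'); W=cloud(d,m)
cv2.imwrite('pics/t4.png',cv2.resize(p[140:270,215:315],None,fx=4,fy=4))
```

```text
angle 157.8950004299321 rad 0.054193151772573174
t 10.3 p [ 0.5773 -0.0956  0.145 ] yaw -10.02 w 0.0216 F [ 7.8 -3.1 -8.3] q [-0.17  0.57  0.34  1.83 -0.27  0.77  0.14]
[-0.0046, -0.0016, 0.002, -0.0]
[-0.0094, -0.002, 0.0019, -0.0]
[-0.0142, -0.002, 0.0019, -0.0]
[-0.0189, -0.0015, 0.0019, -0.0]
[-0.0236, -0.0007, 0.0019, -0.0]
[-0.0283, 0.0006, 0.0019, -0.0]
[-0.0328, 0.0023, 0.0019, -0.0]
[-0.0371, 0.0044, 0.0019, -0.0]
```

View pics/t4.png

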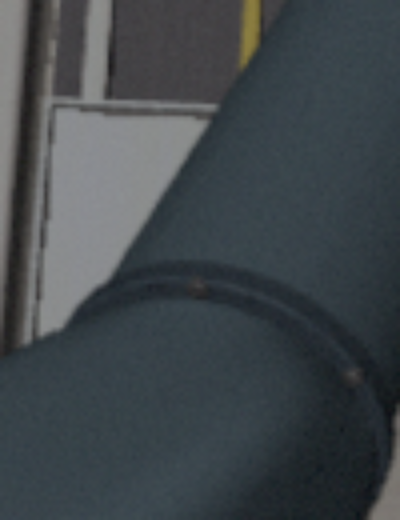

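>>> {"method": "arm_command", "body": {"increments": [[-0.0046,-0.001,0,0,1],[-0.0094,-0.0013,0,0,1],[-0.0142,-0.0012,0,0,1],[-0.0142,-0.0012,0,0,1]]}}

```text
clock: 10.85
eef_pos: [0.5739, -0.1076, 0.145]
eef_rot: [[0.173, 0.985, 0.022], [0.985, -0.173, 0.002], [0.006, 0.021, -1.0]]
wrist_force: [5.2, 1.5, -5.0]
gripper_width: 0.0214
```

Run:
```python
from m import *
circle(range(5,41,5),r=.0543)
```

```text
angle 171.056260543083 rad 0.054298142531676835
t 10.85 p [ 0.5739 -0.1076  0.145 ] yaw -9.96 w 0.0214 F [ 5.2  1.5 -5. ] q [-0.14  0.57  0.34  1.83 -0.27  0.77  0.17]
[-0.0047, 0.0002, 0.002, -0.0]
[-0.0094, 0.0009, 0.0019, -0.0]
[-0.014, 0.0021, 0.0019, -0.0]
[-0.0185, 0.0036, 0.0019, -0.0]
[-0.0229, 0.0054, 0.0019, -0.0]
[-0.027, 0.0077, 0.002, -0.0]
[-0.031, 0.0103, 0.002, -0.0]
[-0.0347, 0.0133, 0.002, -0.0]
```

>>> {"method": "arm_command", "body": {"increments": [[-0.0047,0.0002,0,0,1],[-0.0094,0.0009,0,0,1],[-0.014,0.002,0,0,1],[-0.0185,0.0036,0,0,1],[-0.0185,0.0036,0,0,1]]}}

```text
clock: 11.48
eef_pos: [0.5731, -0.1166, 0.1448]
eef_rot: [[0.167, 0.986, 0.017], [0.986, -0.167, 0.015], [0.018, 0.014, -1.0]]
wrist_force: [-3.9, 24.3, 9.0]
gripper_width: 0.0213
```

Run:
```python
from m import *
circle(range(5,41,5),r=.0543)
```

```text
angle -179.3555070980856 rad 0.05440302983682614
t 11.47 p [ 0.5731 -0.1166  0.1448] yaw -9.61 w 0.0213 F [-3.9 24.3  9. ] q [-0.11  0.57  0.33  1.82 -0.28  0.78  0.2 ]
[-0.0046, 0.0011, 0.0017, -0.0]
[-0.0091, 0.0026, 0.0016, -0.0]
[-0.0135, 0.0044, 0.0016, -0.0]
[-0.0177, 0.0066, 0.0015, -0.0]
[-0.0217, 0.0092, 0.0015, -0.0]
[-0.0254, 0.0121, 0.0015, -0.0]
[-0.0289, 0.0153, 0.0014, -0.0]
[-0.0321, 0.0188, 0.0014, -0.0]
```

The wheel has stopped hard, with 24 N tangential and no more rotation. I'll relax the load, release and lift, then check the deck.

>>> {"method": "arm_command", "body": {"increments": [[-0.001,0,0,0,1],[-0.001,0,0,0,0.4],[-0.001,0,0,0,0.4],[-0.001,0,0,0,0.4],[-0.001,0,-0.05,0,0.4],[-0.001,0,-0.1,0,0.4],[-0.001,0,-0.12,0,0.4]]}}

```text
clock: 12.35
eef_pos: [0.5719, -0.1207, 0.2678]
eef_rot: [[0.168, 0.986, 0.021], [0.986, -0.168, 0.015], [0.018, 0.018, -1.0]]
wrist_force: [-0.2, 0.3, 0.2]
gripper_width: 0.0528
```

Run:
```python
from m import *
show([(.432,-.191,.26,-24),(.432,-.191,.082,-24)])
p,d,m=snap('scene','s5.png')
W=cloud(d,m)
cv2.imwrite('pics/s5.png',cv2.resize(p[140:320,180:520],None,fx=2.2,fy=2.2))
```

```text
t 12.35 p [ 0.5719 -0.1207  0.2678] yaw -9.69 w 0.0528 F [-0.2  0.3  0.2] q [-0.16  0.41  0.39  1.73 -0.2   1.02  0.14]
[-0.093, -0.1262, 0.0039, 14.3]
[-0.0961, -0.1293, 0.1818, 14.3]
```

View pics/s5.png

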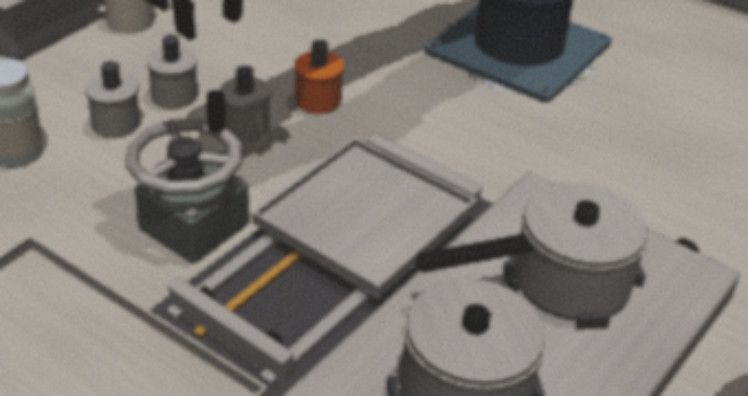

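Run:
```python
from m import *
z=np.load('pics/s5.png.npz'); W=cloud(z['d'],z)
C=[px2w(z,a/2.2+180-.3,b/2.2+140-.3,.046)[:2] for a,b in [(355,143),(481,193),(378,294),(254,216)]]
print(np.round(C,4),np.mean(C,0))
M=(W[...,2]>.033)&(W[...,2]<.040)&(abs(W[...,0]-.503)<.1)&(abs(W[...,1]-.06)<.095)
P=W[M][:,:2].astype(np.float32); print(len(P),P.mean(0),cv2.minAreaRect(P))
p,d,m=snap('top'); W=cloud(d,m)
M=((W[...,2]>.090)&(W[...,2]<.104)&(W[...,1]<-.13)).astype(np.uint8)
n,l,s,c=cv2.connectedComponentsWithStats(M)
for i in range(1,n):
    if s[i,4]>25: print(s[i],W[l==i].mean(0).round(4))
```

```text
[[ 0.411  -0.0172]
 [ 0.395   0.1623]
 [ 0.6175  0.1626]
 [ 0.6043 -0.0263]] [0.50696652 0.07034156]
2917 [0.5035497  0.06491464] ((0.5039010047912598, 0.061933934688568115), (0.1825365126132965, 0.2006637156009674), 88.74910736083984)
[431 126  29  26 118] [ 0.6506 -0.3775  0.0986]
[420 184  10  11  80] [ 0.5377 -0.3362  0.0979]
[415 226  10  11  81] [ 0.4367 -0.3208  0.0974]
[360 228  10  11  79] [ 0.431  -0.1906  0.098 ]
[344 278  10  11  83] [ 0.3145 -0.1532  0.0977]
```

The scene picture shows the deck hard back at the near stop, the grip at the wheel's robot side and the handle inboard. The tins haven't moved. I'll fetch the first one, at (0.431, -0.191).

Run:
```python
from h import *
y=-9.7
show([(.4312,-.1908,.2,y),(.4312,-.1908,.13,y),(.4312,-.1908,.081,y)])
```

```text
t 12.45 p [ 0.5721 -0.1204  0.2671] yaw -9.67 w 0.0528 F [ 0.3  0.9 -0. ] q [-0.16  0.41  0.39  1.73 -0.2   1.02  0.14]
[-0.0942, -0.1283, 0.0631, 0.0]
[-0.0955, -0.1295, 0.1331, 0.0]
[-0.0963, -0.1304, 0.1821, 0.0]
```

>>> {"method": "arm_command", "body": {"increments": [[-0.04,-0.05,0,0,0.4],[-0.08,-0.1,0,0,0.4],[-0.094,-0.128,0.04,0,0.4],[-0.0945,-0.1285,0.09,0,0.4],[-0.0955,-0.1295,0.133,0,0.4],[-0.0963,-0.1304,0.165,0,0.4],[-0.0963,-0.1304,0.1815,0,0.4],[-0.0963,-0.1304,0.1815,0,0.4],[-0.0963,-0.1304,0.1815,0,0.4],[-0.0963,-0.1304,0.1815,0,1],[-0.0963,-0.1304,0.1815,0,1],[-0.0963,-0.1304,0.1815,0,1],[-0.0963,-0.1304,0.1815,0,1]], "force": 25}}

```text
clock: 14.08
eef_pos: [0.4317, -0.1908, 0.0819]
eef_rot: [[0.167, 0.986, 0.022], [0.986, -0.168, 0.015], [0.018, 0.019, -1.0]]
wrist_force: [0.6, -0.2, 2.9]
gripper_width: 0.0232
```

Run:
```python
from h import *
y=-9.7
show([(.4312,-.1908,.20,y),(.5501,.1050,.2,y),(.5501,.105,.119,y)])
```

```text
t 14.07 p [ 0.4317 -0.1908  0.0819] yaw -9.66 w 0.0232 F [ 0.6 -0.2  2.9] q [ 0.08  0.53  0.31  2.13 -0.37  0.51  0.51]
[0.0021, 0.0017, -0.118, 0.0]
[0.3136, 0.0693, -0.1111, 0.0]
[0.3121, 0.0677, -0.0302, 0.0]
```

>>> {"method": "arm_command", "body": {"increments": [[0.001,0.001,-0.05,0,1],[0.002,0.002,-0.1,0,1],[0.04,0.01,-0.115,0,1],[0.09,0.02,-0.115,0,1],[0.14,0.03,-0.113,0,1],[0.19,0.042,-0.113,0,1],[0.24,0.053,-0.112,0,1],[0.285,0.063,-0.111,0,1],[0.3136,0.0693,-0.111,0,1],[0.3136,0.0693,-0.111,0,1],[0.3136,0.0693,-0.09,0,1],[0.313,0.0685,-0.06,0,1],[0.3125,0.068,-0.04,0,1],[0.312,0.0677,-0.031,0,1],[0.312,0.0677,-0.03,0,1],[0.312,0.0677,-0.03,0,1]]}}

```text
clock: 16.08
eef_pos: [0.5504, 0.1046, 0.1195]
eef_rot: [[0.168, 0.986, 0.023], [0.986, -0.168, 0.015], [0.018, 0.02, -1.0]]
wrist_force: [0.3, 0.4, -2.6]
gripper_width: 0.0236
```

Run:
```python
from h import *
y=-9.7
show([(.5501,.105,.118,y)])
```

```text
t 16.07 p [0.5504 0.1046 0.1195] yaw -9.69 w 0.0236 F [ 0.3  0.4 -2.6] q [-0.49  0.57  0.3   1.91 -0.27  0.68 -0.2 ]
[0.0003, -0.0004, 0.0015, 0.0]
```

>>> {"method": "arm_command", "body": {"increments": [[0,0,0.0015,0,1],[0,0,0.0015,0,1],[0,0,0.0015,0,0.4],[0,0,0.0015,0,0.4],[0,0,0.0015,0,0.4],[0,0,-0.04,0,0.4],[0,0,-0.08,0,0.4],[-0.04,-0.004,-0.1,0,0.4],[-0.1,-0.01,-0.1,0,0.4],[-0.16,-0.015,-0.1,0,0.4],[-0.22,-0.02,-0.1,0,0.4],[-0.28,-0.026,-0.1,0,0.4],[-0.34,-0.032,-0.1,0,0.4],[-0.4,-0.037,-0.1,0,0.4],[-0.438,-0.04,-0.1,0,0.4],[-0.438,-0.04,-0.09,0,0.4],[-0.438,-0.04,-0.09,0,0.4]]}}

```text
clock: 18.2
eef_pos: [0.4352, -0.3204, 0.1997]
eef_rot: [[0.167, 0.986, 0.021], [0.986, -0.168, 0.016], [0.02, 0.018, -1.0]]
wrist_force: [-0.3, 0.1, -1.0]
gripper_width: 0.0526
```

```bash
cat > knobs.py <<'E'
from m import *
y=-9.7
def knobs(f=None):
    p,d,m=snap('top',f); W=cloud(d,m); out=[]
    for z0,z1 in((.09,.104),(.126,.140)):
        M=((W[...,2]>z0)&(W[...,2]<z1)).astype(np.uint8)
        n,l,s,c=cv2.connectedComponentsWithStats(M)
        for i in range(1,n):
            if 50<s[i,4]<120 and s[i,2]<14 and s[i,3]<14: print('knob',s[i],W[l==i].mean(0).round(4))
    return p,W
E
python3 - <<'E'
from knobs import *
p,W=knobs()
show([(.4369,-.3211,.13,y),(.4369,-.3211,.081,y)])
E
```

```text
knob [403 192  10  10  82] [ 0.5198 -0.2949  0.0976]
knob [415 226  10  10  79] [ 0.4368 -0.3209  0.0976]
knob [344 278  10  11  85] [ 0.3145 -0.1531  0.0977]
knob [234 175  11  11  84] [0.5497 0.1041 0.1333]
t 18.25 p [ 0.4357 -0.32    0.2001] yaw -9.59 w 0.0527 F [ 0.8  0.8 -1.3] q [ 0.21  0.44  0.46  1.9  -0.29  0.85  0.65]
[-0.0022, 0.0, 0.0701, 0.1]
[-0.0032, -0.0009, 0.1191, 0.1]
```

Tin A has been knocked to (0.520, -0.295), and tin B hasn't moved, so I'll pick B.

>>> {"method": "arm_command", "body": {"increments": [[-0.002,0,0.04,0,0.4],[-0.0025,-0.0005,0.08,0,0.4],[-0.003,-0.001,0.107,0,0.4],[-0.003,-0.001,0.1185,0,0.4],[-0.003,-0.001,0.1185,0,0.4],[-0.003,-0.001,0.1185,0,0.4],[-0.003,-0.001,0.1185,0,1],[-0.003,-0.001,0.1185,0,1],[-0.003,-0.001,0.1185,0,1],[-0.003,-0.001,0.1185,0,1],[-0.003,-0.001,0.1,0,1],[-0.003,-0.001,0.05,0,1],[-0.003,-0.001,0,0,1],[-0.003,-0.001,0,0,1]]}}

```text
clock: 20.0
eef_pos: [0.4357, -0.3246, 0.2043]
eef_rot: [[0.167, 0.986, 0.028], [0.986, -0.167, 0.013], [0.017, 0.026, -1.0]]
wrist_force: [0.5, -1.3, -3.4]
gripper_width: 0.0234
```

Run:
```python
from h import *
y=-9.7
show([(.4601,.1082,.2,y),(.4601,.1082,.119,y)])
```

```text
t 20.0 p [ 0.4357 -0.3246  0.2043] yaw -9.63 w 0.0234 F [ 0.5 -1.3 -3.4] q [ 0.2   0.44  0.47  1.9  -0.29  0.86  0.66]
[0.4306, -0.0484, 0.0104, 0.1]
[0.4293, -0.0505, 0.0913, 0.1]
```

>>> {"method": "arm_command", "body": {"increments": [[0.04,-0.004,0,0,1],[0.09,-0.01,0,0,1],[0.14,-0.016,0,0,1],[0.19,-0.021,0,0,1],[0.24,-0.027,0,0,1],[0.29,-0.032,0,0,1],[0.34,-0.038,0.005,0,1],[0.39,-0.044,0.01,0,1],[0.42,-0.047,0.01,0,1],[0.4306,-0.0484,0.01,0,1],[0.4306,-0.0484,0.01,0,1],[0.4303,-0.049,0.035,0,1],[0.43,-0.0495,0.06,0,1],[0.4295,-0.05,0.08,0,1],[0.4293,-0.0505,0.09,0,1],[0.4293,-0.0505,0.0905,0,1],[0.4293,-0.0505,0.0905,0,1]]}}

```text
clock: 22.12
eef_pos: [0.4606, 0.1079, 0.1205]
eef_rot: [[0.167, 0.985, 0.029], [0.986, -0.168, 0.013], [0.018, 0.027, -0.999]]
wrist_force: [0.4, 0.6, -2.3]
gripper_width: 0.0231
```

Run:
```python
from h import *
y=-9.7
show([(.4601,.1082,.118,y),(.4601,.1082,.22,y),(.5200,-.2951,.2,y)])
```

```text
t 22.12 p [0.4606 0.1079 0.1205] yaw -9.67 w 0.0231 F [ 0.4  0.6 -2.3] q [-0.56  0.44  0.29  2.13 -0.24  0.57 -0.27]
[0.0002, -0.0006, 0.0024, 0.0]
[0.0019, 0.0021, -0.0995, 0.0]
[-0.3859, 0.1283, -0.0829, 0.0]
```

>>> {"method": "arm_command", "body": {"increments": [[0,0,0.0025,0,1],[0,0,0.0025,0,1],[0,0,0.0025,0,0.4],[0,0,0.0025,0,0.4],[0,0,0.0025,0,0.4],[0.001,0.001,-0.04,0,0.4],[0.002,0.002,-0.08,0,0.4],[-0.04,0.015,-0.1,0,0.4],[-0.1,0.034,-0.1,0,0.4],[-0.16,0.053,-0.1,0,0.4],[-0.22,0.073,-0.095,0,0.4],[-0.28,0.093,-0.09,0,0.4],[-0.34,0.113,-0.085,0,0.4],[-0.38,0.126,-0.083,0,0.4],[-0.386,0.128,-0.083,0,0.4],[-0.386,0.128,-0.083,0,0.4]]}}

```text
clock: 24.12
eef_pos: [0.5196, -0.2946, 0.1998]
eef_rot: [[0.168, 0.985, 0.029], [0.986, -0.168, 0.013], [0.018, 0.026, -0.999]]
wrist_force: [0.1, 0.9, 0.4]
gripper_width: 0.053
```

Run:
```python
from knobs import *
p,W=knobs()
show([(.5200,-.2951,.13,y),(.5200,-.2951,.081,y)])
```

```text
knob [234 175  11  11  84] [0.5495 0.1037 0.1335]
knob [232 213  10  10  86] [0.4607 0.1061 0.1336]
t 24.18 p [ 0.5198 -0.2936  0.1999] yaw -9.59 w 0.0525 F [-0.9  0.6 -0.3] q [ 0.12  0.53  0.45  1.76 -0.32  0.9   0.55]
[-0.0028, -0.0014, 0.0698, 0.1]
[-0.0037, -0.0027, 0.1188, 0.1]
```

>>> {"method": "arm_command", "body": {"increments": [[-0.002,-0.001,0.04,0,0.4],[-0.003,-0.002,0.08,0,0.4],[-0.0035,-0.0025,0.107,0,0.4],[-0.0037,-0.0027,0.1185,0,0.4],[-0.0037,-0.0027,0.1185,0,0.4],[-0.0037,-0.0027,0.1185,0,0.4],[-0.0037,-0.0027,0.1185,0,1],[-0.0037,-0.0027,0.1185,0,1],[-0.0037,-0.0027,0.1185,0,1],[-0.0037,-0.0027,0.1185,0,1],[-0.0037,-0.0027,0.1,0,1],[-0.0037,-0.0027,0.05,0,1],[-0.0037,-0.0027,0,0,1],[-0.0037,-0.0027,-0.02,0,1],[-0.0037,-0.0027,-0.02,0,1]]}}

```text
clock: 26.05
eef_pos: [0.5164, -0.2975, 0.2217]
eef_rot: [[0.166, 0.986, 0.032], [0.986, -0.167, 0.013], [0.018, 0.029, -0.999]]
wrist_force: [-0.1, -0.6, -3.2]
gripper_width: 0.0231
```

Run:
```python
from h import *
y=-9.7
show([(.46,-.2,.22,y),(.4569,.0182,.2,y),(.4569,.0182,.119,y)])
```

```text
t 26.05 p [ 0.5164 -0.2975  0.2217] yaw -9.61 w 0.0231 F [-0.1 -0.6 -3.2] q [ 0.11  0.5   0.47  1.75 -0.31  0.94  0.55]
[0.0868, -0.0719, 0.0012, 0.1]
[0.301, -0.1119, 0.0239, 0.1]
[0.2995, -0.1143, 0.1049, 0.1]
```

>>> {"method": "arm_command", "body": {"increments": [[0.03,-0.025,0,0,1],[0.06,-0.05,0,0,1],[0.087,-0.072,0,0,1],[0.13,-0.08,0,0,1],[0.18,-0.089,0.005,0,1],[0.23,-0.098,0.01,0,1],[0.27,-0.106,0.02,0,1],[0.295,-0.111,0.024,0,1],[0.301,-0.112,0.024,0,1],[0.301,-0.112,0.03,0,1],[0.3005,-0.1125,0.05,0,1],[0.3,-0.1135,0.075,0,1],[0.2995,-0.114,0.095,0,1],[0.2995,-0.1143,0.104,0,1],[0.2995,-0.1143,0.1045,0,1],[0.2995,-0.1143,0.1045,0,1]]}}

```text
clock: 28.05
eef_pos: [0.4574, 0.0178, 0.1199]
eef_rot: [[0.167, 0.985, 0.033], [0.986, -0.168, 0.013], [0.018, 0.03, -0.999]]
wrist_force: [0.8, 0.1, -3.9]
gripper_width: 0.0232
```

Run:
```python
from h import *
y=-9.7
show([(.4569,.0182,.1185,y),(.4569,.0182,.22,y),(.573,-.119,.22,y)])
```

```text
t 28.05 p [0.4574 0.0178 0.1199] yaw -9.65 w 0.0232 F [ 0.8  0.1 -3.9] q [-0.41  0.43  0.33  2.17 -0.28  0.55 -0.03]
[0.0003, -0.0006, 0.0014, 0.1]
[0.0021, 0.0025, -0.1, 0.1]
[-0.1137, 0.1398, -0.098, 0.1]
```

>>> {"method": "arm_command", "body": {"increments": [[0,0,0.0018,0,1],[0,0,0.0018,0,1],[0,0,0.0018,0,0.4],[0,0,0.0018,0,0.4],[0,0,0.0018,0,0.4],[0.001,0.001,-0.04,0,0.4],[0.002,0.002,-0.08,0,0.4],[-0.02,0.03,-0.1,0,0.4],[-0.06,0.08,-0.1,0,0.4],[-0.1,0.13,-0.1,0,0.4],[-0.1137,0.14,-0.1,0,0.4],[-0.1137,0.14,-0.1,0,0.4]]}}

```text
clock: 29.55
eef_pos: [0.5727, -0.1201, 0.2216]
eef_rot: [[0.169, 0.985, 0.032], [0.985, -0.17, 0.012], [0.018, 0.029, -0.999]]
wrist_force: [-0.5, 0.3, -0.3]
gripper_width: 0.0529
```

Run:
```python
from knobs import *
p,W=knobs()
print(slicec(W,347,165,25,.16,.172))
show([(.573,-.118,.143,y)])
q,d,m=snap('scene','s6.png')
cv2.imwrite('pics/s6.png',cv2.resize(q[140:320,150:490],None,fx=2.2,fy=2.2))
V=cloud(d,m); M=(V[...,2]>.155)&(V[...,2]<.172)&(abs(V[...,0]-.6)<.08)&(abs(V[...,1]+.116)<.08); print('grip',M.sum(),V[M].mean(0))
```

```text
knob [344 278  10  11  84] [ 0.3143 -0.1531  0.0978]
knob [234 175  11  11  85] [0.5496 0.1038 0.133 ]
knob [232 213  11  10  88] [0.4608 0.1059 0.1332]
None
t 29.6 p [ 0.5722 -0.1183  0.2215] yaw -9.66 w 0.0526 F [ 0.6  0.2 -0.3] q [-0.2   0.47  0.45  1.79 -0.27  0.91  0.2 ]
[-0.001, -0.0015, 0.0785, 0.0]
grip 60 [ 0.57542395 -0.10824865  0.16430657]
```

View pics/s6.png

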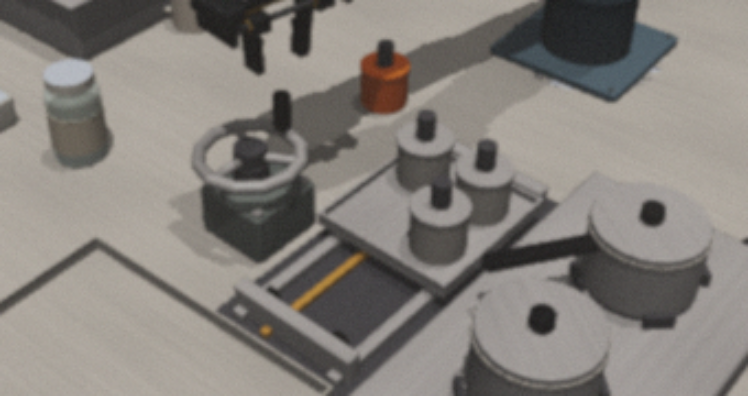

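All three tins stand on the deck, the wheel grip is free, and the handle is over the hob. I'll regrip the crank for the clockwise wind.

>>> {"method": "arm_command", "body": {"increments": [[0.001,-0.001,0.04,0,0.4],[0.002,-0.002,0.0785,0,0.4],[0.002,-0.002,0.0785,0,0.4],[0.002,-0.002,0.0785,0,0.4],[0.002,-0.002,0.0785,0,1],[0.002,-0.002,0.0785,0,1],[0.002,-0.002,0.0785,0,1],[0.002,-0.002,0.0785,0,1]], "force": 20}}

```text
clock: 30.65
eef_pos: [0.5733, -0.114, 0.1435]
eef_rot: [[0.166, 0.986, 0.032], [0.986, -0.166, 0.014], [0.019, 0.029, -0.999]]
wrist_force: [0.5, 0.1, 2.9]
gripper_width: 0.0213
```

Run:
```python
from h import *
circle(range(-20,-381,-20),r=.0546)
```

```text
angle 177.9019247193572 rad 0.054219962345417164
t 30.65 p [ 0.5733 -0.114   0.1435] yaw -9.59 w 0.0213 F [0.5 0.1 2.9] q [-0.16  0.58  0.4   1.84 -0.34  0.76  0.25]
[0.0189, 0.0004, 0.0009, -0.0]
[0.0364, 0.0077, 0.0015, -0.0]
[0.0504, 0.0205, 0.0021, -0.0]
[0.0591, 0.0373, 0.0028, -0.0]
[0.0616, 0.0561, 0.0034, -0.0]
[0.0574, 0.0746, 0.0038, -0.0]
[0.0472, 0.0906, 0.0041, -0.0]
[0.0322, 0.1021, 0.0042, -0.0]
[0.0141, 0.1078, 0.004, -0.0]
[-0.0048, 0.107, 0.0036, -0.0]
[-0.0223, 0.0997, 0.003, -0.0]
[-0.0363, 0.0869, 0.0024, -0.0]
[-0.0451, 0.0701, 0.0017, -0.0]
[-0.0475, 0.0513, 0.0011, -0.0]
[-0.0434, 0.0328, 0.0007, -0.0]
[-0.0332, 0.0168, 0.0004, -0.0]
[-0.0181, 0.0053, 0.0003, -0.0]
[-0.0001, -0.0004, 0.0005, -0.0]
[0.0189, 0.0004, 0.0009, -0.0]
```

>>> {"method": "arm_command", "body": {"increments": [[0.0095,-0.001,0,0,1],[0.0189,0.0004,0.001,0,1],[0.0364,0.0077,0.0015,0,1],[0.0504,0.0205,0.002,0,1],[0.0591,0.0373,0.0028,0,1],[0.0616,0.0561,0.0034,0,1],[0.0574,0.0746,0.0038,0,1],[0.0472,0.0906,0.004,0,1],[0.0322,0.1021,0.004,0,1],[0.0141,0.1078,0.004,0,1],[-0.0048,0.107,0.0036,0,1],[-0.0223,0.0997,0.003,0,1],[-0.0363,0.0869,0.0024,0,1],[-0.0451,0.0701,0.0017,0,1],[-0.0475,0.0513,0.001,0,1],[-0.0434,0.0328,0.0007,0,1],[-0.0332,0.0168,0.0004,0,1],[-0.0181,0.0053,0.0003,0,1],[0,0,0,0,1],[0,0,0,0,1]]}}

```text
clock: 33.15
eef_pos: [0.5736, -0.1104, 0.1435]
eef_rot: [[0.162, 0.986, 0.031], [0.987, -0.163, 0.017], [0.022, 0.028, -0.999]]
wrist_force: [1.2, 3.5, 5.4]
gripper_width: 0.0213
```

Run:
```python
from h import *
circle(range(-20,-381,-20),r=.0546)
```

```text
angle 174.0847723610099 rad 0.05421116868183524
t 33.15 p [ 0.5736 -0.1104  0.1435] yaw -9.37 w 0.0213 F [1.2 3.5 5.4] q [-0.17  0.57  0.39  1.84 -0.34  0.76  0.25]
[0.0188, 0.0018, 0.001, -0.0]
[0.0358, 0.0102, 0.0016, -0.0]
[0.0488, 0.024, 0.0023, -0.0]
[0.0563, 0.0414, 0.0029, -0.0]
[0.0574, 0.0603, 0.0035, -0.0]
[0.052, 0.0785, 0.0039, -0.0]
[0.0407, 0.0937, 0.004, -0.0]
[0.0249, 0.1041, 0.004, -0.0]
[0.0065, 0.1086, 0.0037, -0.0]
[-0.0124, 0.1064, 0.0032, -0.0]
[-0.0293, 0.0979, 0.0026, -0.0]
[-0.0423, 0.0842, 0.002, -0.0]
[-0.0499, 0.0668, 0.0013, -0.0]
[-0.051, 0.0479, 0.0007, -0.0]
[-0.0456, 0.0297, 0.0004, -0.0]
[-0.0343, 0.0145, 0.0002, -0.0]
[-0.0185, 0.004, 0.0002, -0.0]
[-0.0, -0.0004, 0.0005, -0.0]
[0.0188, 0.0018, 0.001, -0.0]
```

>>> {"method": "arm_command", "body": {"increments": [[0.0095,0,0,0,1],[0.0188,0.0018,0.001,0,1],[0.0358,0.0102,0.0016,0,1],[0.0488,0.024,0.0023,0,1],[0.0563,0.0414,0.0029,0,1],[0.0574,0.0603,0.0035,0,1],[0.052,0.0785,0.0039,0,1],[0.0407,0.0937,0.004,0,1],[0.0249,0.1041,0.004,0,1],[0.0065,0.1086,0.0037,0,1],[-0.0124,0.1064,0.0032,0,1],[-0.0293,0.0979,0.0026,0,1],[-0.0423,0.0842,0.002,0,1],[-0.0499,0.0668,0.0013,0,1],[-0.051,0.0479,0.0007,0,1],[-0.0456,0.0297,0.0004,0,1],[-0.0343,0.0145,0.0002,0,1],[-0.0185,0.004,0.0002,0,1],[0,0,0,0,1],[0,0,0,0,1]]}}

```text
clock: 35.65
eef_pos: [0.5741, -0.1069, 0.1435]
eef_rot: [[0.159, 0.987, 0.031], [0.987, -0.159, 0.02], [0.024, 0.027, -0.999]]
wrist_force: [0.9, 2.3, 6.4]
gripper_width: 0.0216
```

Run:
```python
from h import *
circle(list(range(-20,-161,-20))+list(range(-165,-200,-5)),r=.0546)
```

```text
angle 170.28562252635265 rad 0.054169794684375674
t 35.65 p [ 0.5741 -0.1069  0.1435] yaw -9.17 w 0.0216 F [0.9 2.3 6.4] q [-0.17  0.57  0.39  1.84 -0.34  0.76  0.24]
[0.0186, 0.003, 0.001, -0.0]
[0.0349, 0.0127, 0.0017, -0.0]
[0.047, 0.0273, 0.0024, -0.0]
[0.0533, 0.0452, 0.003, -0.0]
[0.0531, 0.0641, 0.0035, -0.0]
[0.0464, 0.0819, 0.0038, -0.0]
[0.0341, 0.0963, 0.0039, -0.0]
[0.0176, 0.1056, 0.0038, -0.0]
[0.013, 0.107, 0.0037, -0.0]
[0.0084, 0.108, 0.0036, -0.0]
[0.0036, 0.1085, 0.0035, -0.0]
[-0.0011, 0.1087, 0.0034, -0.0]
[-0.0059, 0.1085, 0.0033, -0.0]
[-0.0106, 0.1078, 0.0032, -0.0]
[-0.0152, 0.1067, 0.003, -0.0]
```

>>> {"method": "arm_command", "body": {"increments": [[0.0095,0.0005,0,0,1],[0.0186,0.003,0.001,0,1],[0.0349,0.0127,0.0017,0,1],[0.047,0.0273,0.0024,0,1],[0.0533,0.0452,0.003,0,1],[0.0531,0.0641,0.0035,0,1],[0.0464,0.0819,0.0038,0,1],[0.0341,0.0963,0.0039,0,1],[0.026,0.1015,0.0039,0,1],[0.0176,0.1056,0.0038,0,1],[0.013,0.107,0.0037,0,1],[0.0084,0.108,0.0036,0,1],[0.0036,0.1085,0.0035,0,1],[-0.001,0.1087,0.0034,0,1],[-0.001,0.1087,0.0034,0,1]]}}

```text
clock: 37.52
eef_pos: [0.6832, -0.1189, 0.1435]
eef_rot: [[0.155, 0.987, 0.032], [0.987, -0.156, 0.027], [0.032, 0.028, -0.999]]
wrist_force: [3.0, 7.3, 7.7]
gripper_width: 0.0213
```

Run:
```python
from h import *
circle(range(-5,-31,-5),r=.0546)
```

```text
angle -2.931351208507164 rad 0.05576145281600203
t 37.52 p [ 0.6832 -0.1189  0.1435] yaw -8.96 w 0.0213 F [3.  7.3 7.7] q [-0.12  0.74  0.38  1.53 -0.36  0.91  0.23]
[-0.0049, -0.0009, 0.0003, -0.0]
[-0.0096, -0.001, 0.0002, -0.0]
[-0.0144, -0.0015, 0.0, -0.0]
[-0.019, -0.0025, -0.0002, -0.0]
[-0.0236, -0.0038, -0.0003, -0.0]
[-0.028, -0.0056, -0.0005, -0.0]
```

>>> {"method": "arm_command", "body": {"increments": [[-0.005,0,0,0,1],[-0.01,0,0,0,1],[-0.0145,-0.001,0,0,1],[-0.0145,-0.001,0,0,1]]}}

```text
clock: 38.02
eef_pos: [0.683, -0.1202, 0.1434]
eef_rot: [[0.146, 0.989, 0.034], [0.988, -0.148, 0.042], [0.046, 0.027, -0.999]]
wrist_force: [2.9, 18.4, 8.5]
gripper_width: 0.0214
```

Run:
```python
from h import *
circle(range(-5,-31,-5),r=.0546)
```

```text
angle -4.2796394812529845 rad 0.05564149456444573
t 38.02 p [ 0.683  -0.1202  0.1434] yaw -8.5 w 0.0214 F [ 2.9 18.4  8.5] q [-0.1   0.74  0.37  1.53 -0.37  0.91  0.25]
[-0.0049, -0.0009, 0.0002, -0.0]
[-0.0096, -0.0012, -0.0, -0.0]
[-0.0143, -0.0019, -0.0003, -0.0]
[-0.0189, -0.003, -0.0005, -0.0]
[-0.0235, -0.0045, -0.0008, -0.0]
[-0.0278, -0.0063, -0.001, -0.0]
```

The wheel has hit the other hard stop: it turned about 1° for 15° commanded, with 18 N tangential. I'll release and check.

>>> {"method": "arm_command", "body": {"increments": [[0,0,0,0,1],[0,0,0,0,0.4],[0,0,0,0,0.4],[0,0,0,0,0.4],[0.001,0.001,-0.05,0,0.4],[0.003,0.002,-0.1,0,0.4],[-0.05,0.002,-0.12,0,0.4],[-0.1,0.002,-0.12,0,0.4],[-0.15,0.002,-0.12,0,0.4],[-0.2,0.002,-0.12,0,0.4],[-0.2,0.002,-0.12,0,0.4]]}}

```text
clock: 39.4
eef_pos: [0.6485, -0.3294, 0.2535]
eef_rot: [[0.155, 0.987, 0.032], [0.987, -0.156, 0.038], [0.043, 0.026, -0.999]]
wrist_force: [0.5, 0.4, 0.5]
gripper_width: 0.0529
```

Run:
```python
from knobs import *
p,W=knobs(); print(status.get_obs()['clock'],status.get_obs()['eef_pos'])
for n,a in dict(pan=(148,218,25,.148,.16),pot=(155,125,25,.158,.17),jar=(445,138,25,.12,.14)).items(): print(n,slicec(W,*a))
for z0,z1 in((.033,.040),):
    M=(W[...,2]>z0)&(W[...,2]<z1)&(abs(W[...,0]-.62)<.12)&(abs(W[...,1]-.06)<.1); P=W[M][:,:2].astype(np.float32); print(cv2.minAreaRect(P))
cv2.imwrite('pics/t7.png',cv2.resize(p[70:300,90:400],None,fx=2.5,fy=2.5))
```

```text
knob [238 126  10  10  79] [0.6686 0.0994 0.1333]
knob [236 162  10  11  84] [0.5794 0.1009 0.1332]
knob [274 164  10  10  80] [0.5769 0.0124 0.1337]
39.45 [ 0.65010577 -0.3257983   0.25352571]
pan (98, array([0.4611, 0.3149, 0.1517]), array([0.4618, 0.3151]), 0.0129, array([0.461, 0.315]), array([0.025, 0.023]), 89.8)
pot (87, array([0.677 , 0.3059, 0.1618]), array([0.6771, 0.3072]), 0.0131, array([0.677, 0.307]), array([0.023, 0.024]), 9.1)
jar None
((0.6327211856842041, 0.05640007555484772), (0.18719768524169922, 0.21885432302951813), 87.76679992675781)
```

View pics/t7.png

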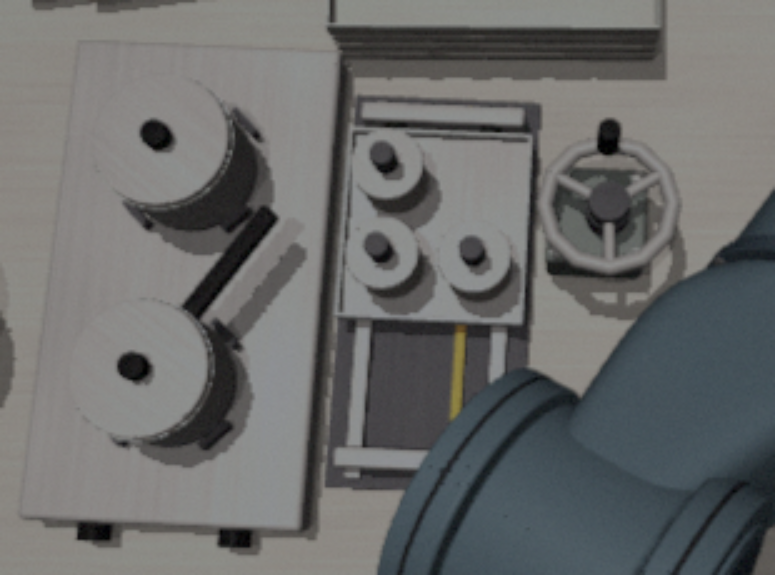

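Run:
```python
from m import *
m=eyes.camera_model('top'); c=np.array([.4612,.315]);pot=np.array([.677,.3065])
for a in [(270,212),(190,307)]:
    w=px2w(m,a[0]/2.5+90,a[1]/2.5+70,.125)[:2]; v=w-c; print(w,np.degrees(np.arctan2(v[1],v[0])),np.linalg.norm(v),np.linalg.norm(w-pot))
print(workorder.sign_off())
```

```text
[0.61104888 0.20418551] -36.4832308047048 0.18637204261306323 0.12172840056300392
[0.51898636 0.27407966] -35.30351091090449 0.07080774678175918 0.16130526905168724
the job is handed in; nothing more can be done
None
```

The whole task was carried out and handed in at about 39.5 s on the robot's clock. Signing off gives no verdict, so what follows is from my own last checks.

**What I did**
- I swung the saucepan's handle in over the hob by caging it loosely between the fingers.
- I wound the handwheel counter-clockwise to its hard stop, so the empty deck sat against the near stop.
- I stood the three tins that were present on the deck. One of them was knocked aside during the run, and I found it again before picking it up.
- I wound the wheel clockwise for about 2.5 turns to the other hard stop, then let go.

**Last checks**
- **Deck:** the tins moved 119 mm with it, and the wheel was held hard against its end stop with about 18 N on the crank grip. That is inside the 117 mm limit, though by only about 2 mm, close to the cameras' accuracy.
- **Tins:** all three stand on the deck with their knob tops at the expected height of about 133 mm, near their planned spots.
- **Saucepan:** the handle tip is over the hob, about 122 mm from the pot's axis, and the pan is still on its ring.
- **Pot:** it did not move.

**Disagreements and gaps**
- An earlier handle reading gave about -31°; the last gave about -36°. The earlier one probably caught some of the pot's shadow, and both are within limits.
- The final overhead check got no reading of the jar because the arm blocked the view. Pictures taken before the last wind showed it standing, and I did not touch it.

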